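# Seat the scribing template on the jig's pins and close the keeper

### The arm

A 6-joint arm with a two-finger parallel gripper is mounted at the origin on the work surface. World frame = base frame: x ahead of the robot, y to its left, z up, the work surface at z = 0. Lengths are in m, angles in rad, forces in N, time in s.
With the tool pointing down it reaches from about 0.4 to 0.825 m from the base axis. Payload 7 kg.
Tool frame: the origin (TCP) lies at the very end of the fingers, on their centre line; the grasp point (between the pads) lies 19 mm behind it; z points along the fingers, x is the direction in which the jaws open and shut, and the axes are right-handed (so a half turn about z gives the same grasp; the last joint's range is limited). The gripper opens to 88 mm and grips with 3 to 60 N. Pads are 19 mm wide; open, the fingers measure 130 mm over their backs; the gripper's body (78 mm by 193 mm) begins 47 mm behind the grasp point.
Start: joints at [1.597, 0.359, 0.012, 0, -1.224, -0.288], TCP at [0.175, 0.652, 0.227] pointing down, gripper open.
Joint ranges: [-3.07, 3.07], [-1.43, 2.12], [-1.02, 1.25], [-3.03, 1.67], [-3.05, -0], [-3.03, 3.03]. Speed limits (rad/s): [2.39, 2.39, 3.01, 3.14, 3.14, 3.14].

### API

Orientations are given as [roll, pitch, yaw] about the fixed x, y, z axes, in that order (R = Rz(yaw) Ry(pitch) Rx(roll)).
In Python, from station import telemetry, grab_frame, arm, regions_of, pinpoint gives the robot as it stands. The module is installed in compiled form; this text tells all that it offers.
- The arm moves only by the shell command python3 -m inch 'ROWS' [FORCE]. ROWS is text: rows parted by semicolons, each of 7 numbers parted by spaces: the opening, from 0 (shut) to 1 (fully open), then the shift along the world's x, y, z in cm, then the turn, a rotation vector about the world's x, y, z in degrees. A call has 1 to 12 rows; each row is the pose to reach, as a shift and turn from the pose measured when the call began; what a row does not reach only later rows make up. A row lasts 1/8 s, in which the tool goes at most 62.5 mm and 10.7 degrees, less where a joint would pass 70% of its speed; a pose out of reach is approached as far as the arm can. A call with a gripper value outside its range is refused whole. The fingers move at their own pace and stop on an object; FORCE is the grip in N (left out, the last holds). Time passes only in rows, so rows that repeat a pose let the fingers close. It gives the time, the measured TCP pose, the force and the opening at its end, in the units of the state.
- telemetry.get_state(): the state, without advancing time (a new reading comes with each control period).
- grab_frame(name): name is "scene" or "side" or "wrist"; returns a dict with "pixels" (384x512x3 uint8, red, green, blue), "fx", "fy", "cx", "cy" (pixels), "dist_coeffs" ([k1, k2, p1, p2, k3] as OpenCV has them; the pictures are not rectified), "R" (3x3) and "t" (3): a world point X has camera coordinates R X + t. Camera axes: x right, y down, z forward; pixel columns grow to the right and rows downward; lengths in m; the calibration is good to about 2 mm. A picture is of the moment at which its call begins. There is no depth.
- arm.job_done(): hands the job in, once; it reports no verdict.
Trained networks look in the newest picture that a camera, given by its name, has taken for a name from the list of things; names that differ only in an ending like _2 or _b are one class to them, and where a whole thing is asked for, a point or a joint stands for the part that bears it (a point fixed in the world has none). Each returns a list of dicts, best first, with "p" (0 to 1); they miss things now and then, are a little off and sometimes report something else, mostly with a low value. They report only what shows in the picture. A call takes as long as a camera call.
- regions_of(camera, name): "pixels" (384x512 bool, what is visible of it) and "bbox" ([left, top, right, bottom] in pixels, round what is visible of it).
- pinpoint(camera, name): "location" ([column, row] in pixels: a listed point, or the origin of a listed thing).
The state is a dict: "t": time; "q": joint angles; "qd": joint speeds; "joint_efforts": joint torques, N m; "eef_pos": TCP position; "ee_rot": TCP orientation; "force": force on the tool from outside, world axes, zero at the start; "moment": the same for the moment, N m; "width": finger opening in m.
Only numpy, scipy, OpenCV 4.12 (cv2) and the standard library are available. Lean on these libraries where they do the work, as an engineer would, in place of code of your own. Each camera call takes 0.05 s, during which the arm holds its last target. There are 200 camera calls.

### The job

Fit the brass scribing template onto the jig: lay it on the tips of the jig's pins and feel for its place by sliding it along the fence, gently and never forcing it, until its four holes drop over the pins and it lies flush on the bed. Then swing the jig's keeper fully over the template's edge to hold it, let go, and leave everything else on the bench where it is.

Things in the scene. Friction and masses are not known exactly. Their poses are not given: they have to be found in the camera images.
- template: Flat brass template on the mat, 90 (x) x 140 (y) x 4 mm, 0.33 kg; origin: centre of its underside. Four 8 mm through holes at x +-30, y +-34 mm; two rectangular windows near its ends. Same after half a turn.
- template_grip (a point): On the template's black upright grip bar, at its centre, 28 mm above the template's underside. The bar is 30 mm long along the template's x, 12 mm thick along its y, its top 40 mm above the underside. Take it from above, fingers on its two y faces.
- jig: Fixed rigid aluminium jig; origin: underside, middle of bed. Flat bed top 12 mm up, x -91 to 60, y -100 to 100 mm, white panel let in flush. Template underside: 22 mm above the origin when on the pin tips, 12 mm when seated, then at x 0, y p (see point pins_mid), its y along the jig's y.
- pins_mid (a point): Jig's x = 0, y = 0 at pin-tip height, NOT the true pin centre. Four fixed steel pins, 6 mm diameter, 10 mm above the bed, 1.5 mm bevel at the tip, stand at jig x +-30 and y p +- 34 mm. p is where the pin carriage was clamped: anywhere from -14 to +14 mm, not measured; all four are shifted together and do not move.
- fence (a point): Middle of the fence's inner face at its top edge, jig x 45.5, y 0, 30 mm above the jig's origin. The fence is straight, 190 mm long along the jig's y, 12 mm thick. A template whose long edge lies against it has its holes in line with the pins in x (to 0.5 mm), so only y is left to find.
- keeper (a joint): Keeper angle (rad): level steel arm, 14 mm wide, reaching 45 mm from its pivot, 18 to 24 mm above the jig's origin. 0: open, along the jig's +y; grows towards the jig's +x (1.57), stop at 1.65. Starts at 0 to 0.3, stays where left, about 2 N at the post. Passes 2 mm over a seated template, strikes one on the pin tips.
- keeper_post (a point): On the axis of the keeper's upright round steel post (10 mm diameter, 30 mm from the pivot), 46 mm above the jig's origin; the post stands from 24 to 60 mm above it. Push it, or pinch it from above, to swing the keeper.
- keeper_pivot (a point): On the keeper's pivot axis, at jig x -75, y 0 mm, 46 mm above the jig's origin (the same height as keeper_post).
- paint_pot: Bystander, leave it alone: small glass paint jar with grey cap, 34 mm across, 48 mm tall, stands near the robot side of the middle.
- cement_jar: Bystander, leave it alone: amber glass jar with black cap, 40 mm across, 55 mm tall, stands at the far side of the middle.
- screwdriver: Bystander, leave it alone: screwdriver, 150 mm long, lying on the mat.
- paintbrush: Bystander, leave it alone: slender paint brush, 175 mm long, lying on the mat.
- subassembly: Bystander, leave it alone: white plastic model part with two discs and an upright, 110 mm long, 34 mm tall, lying on the mat.
- brass_tray: Bystander, leave it alone: tiny open brass tray, 50 x 28 x 14 mm, lying on the mat.

How it is judged:
By the outcome, as a careful person would: the job done as asked, in the order asked, and still so for the second after the job is handed in, with the robot touching nothing.
It also fails if it takes over 54 s, if anything falls off the work surface, if the arm or the gripper's body presses on something with over 40 N, if the wrist force passes 120 N, or if a joint passes its speed limit or range.

## Working session

There is one attempt and no reset: what is moved stays moved. The work goes in short steps, Python scripts to look and compute and a shell command to move; the robot and the scene stay as the last step left them, time stands still between calls to the robot, and variables do not carry over. Pictures are saved under pics/ and viewed, about 8 in all and at most 12, crops included, and the job is handed in when it is done.

```bash
mkdir -p pics
cat > h.py <<'E'
import numpy as np, cv2
from station import telemetry, grab_frame, arm, regions_of, pinpoint
def ray(f,px):
    K=np.array([[f["fx"],0,f["cx"]],[0,f["fy"],f["cy"]],[0,0,1]],float)
    u=cv2.undistortPoints(np.array([[px]],float),K,np.array(f["dist_coeffs"],float))[0,0]
    R=np.array(f["R"]);t=np.array(f["t"])
    return -R.T@t, R.T@np.array([u[0],u[1],1])
def onz(f,px,z):
    o,d=ray(f,px); return o+d*(z-o[2])/d[2]
def tri(obs):
    A=np.zeros((3,3));b=np.zeros(3)
    for f,p in obs:
        o,d=ray(f,p);d=d/np.linalg.norm(d);P=np.eye(3)-np.outer(d,d);A+=P;b+=P@o
    x=np.linalg.solve(A,b)
    return x,[np.round(proj(f,x)-p,1) for f,p in obs]
def proj(f,X):
    K=np.array([[f["fx"],0,f["cx"]],[0,f["fy"],f["cy"]],[0,0,1]],float)
    return cv2.projectPoints(np.array([X],float),cv2.Rodrigues(np.array(f["R"],float))[0],np.array(f["t"],float),K,np.array(f["dist_coeffs"],float))[0][0,0]
def save(f,n): cv2.imwrite("pics/"+n,f["pixels"][:,:,::-1])
E
python3 - <<'E'
from h import *
np.set_printoptions(precision=4,suppress=True)
s=telemetry.get_state();print(s)
F={}
ims=[]
for c in("scene","side"):
    F[c]=grab_frame(c);ims.append(F[c]["pixels"])
    print(c,-np.array(F[c]["R"]).T@F[c]["t"])
cv2.imwrite("pics/a.png",cv2.resize(np.vstack(ims)[:,:,::-1],(512,768))[:, :]) 
save(F["scene"],"scene0.png");save(F["side"],"side0.png")
for n in("template","template_grip","jig","pins_mid","fence","keeper_post","keeper_pivot"):
    obs=[]
    for c in F:
        r=pinpoint(c,n);print(n,c,[(np.round(q["location"],1),round(q["p"],2)) for q in r[:2]])
        if r: obs.append((F[c],np.array(r[0]["location"],float)))
    if len(obs)==2: print("   ",*tri(obs))
E
```

```text
{'t': 0.0, 'q': array([ 1.5971,  0.3594,  0.011 , -0.0004, -1.2241, -0.2881]), 'qd': array([ 0.0008, -0.    , -0.0006,  0.0014,  0.0004, -0.0004]), 'joint_efforts': array([ -0.0005, -58.2727,  29.306 ,   6.9971,   0.007 ,  -0.0001]), 'eef_pos': array([0.1746, 0.6515, 0.2256]), 'ee_rot': array([-3.1415, -0.0017, -1.8327]), 'force': array([0.3717, 0.2085, 0.2602]), 'moment': array([-0.0405,  0.024 , -0.0402]), 'width': 0.0875069869672153}
scene [0.9798 0.3725 1.0281]
side [ 0.2801 -0.7295  0.4919]
template scene [(array([217.4, 159.3]), 0.65)]
template side [(array([279.4, 255.8]), 0.66)]
    [ 0.5216 -0.18    0.0037] [array([-3.1,  1.1]), array([-5.1, -1. ])]
template_grip scene [(array([211.7, 154.3]), 0.92), (array([213.8, 160.8]), 0.75)]
template_grip side [(array([277.9, 246.6]), 0.94)]
    [ 0.5237 -0.1884  0.0307] [array([-0.5,  0.2]), array([-0.8, -0.1])]
jig scene [(array([301.8, 229.1]), 0.88), (array([304.7, 222.1]), 0.74)]
jig side [(array([223. , 182.4]), 0.7)]
    [ 0.5225  0.1763 -0.0044] [array([ 1.5, -0.8]), array([1.7, 0.5])]
pins_mid scene [(array([305.8, 225.3]), 0.59)]
pins_mid side [(array([224.1, 173.2]), 0.56), (array([289.8, 352.9]), 0.38)]
    [0.5236 0.1814 0.0241] [array([-0.2,  0.1]), array([-0.2, -0.1])]
fence scene [(array([297.4, 235.4]), 0.75), (array([302. , 228.7]), 0.44)]
fence side [(array([242.6, 168.2]), 0.88)]
    [0.5731 0.1815 0.032 ] [array([-2.1,  1.1]), array([-2.2, -0.6])]
keeper_post scene [(array([329.5, 211. ]), 0.44)]
keeper_post side [(array([195.5, 169.2]), 0.52)]
    [0.4494 0.2085 0.0387] [array([ 0., -0.]), array([0., 0.])]
keeper_pivot scene [(array([321.7, 203.5]), 0.7), (array([297.6, 234.3]), 0.23)]
keeper_pivot side []
```

View pics/scene0.png

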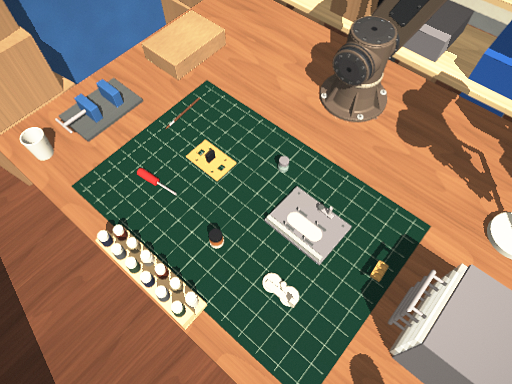

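View pics/side0.png

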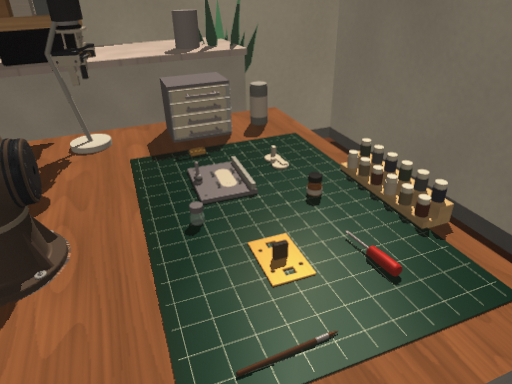

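The scene view shows the template at (212,158), the jig at (308,224) with its keeper near (325,209), and the paint pot between them at (284,163). In the side view the template is at (280,258) and the jig at (222,181). Next I'll get yaws from the masks.

Run:
```python
from h import *
np.set_printoptions(precision=4,suppress=True)
F={c:grab_frame(c) for c in("scene","side")}
for n,z in(("template",0.004),("jig",0.012),("paint_pot",0.024),("cement_jar",.027),("subassembly",.01),("brass_tray",.01)):
  for c in F:
    r=regions_of(c,n)
    if not r: print(n,c,"none");continue
    m=r[0]["pixels"].astype(np.uint8)
    cs=max(cv2.findContours(m,cv2.RETR_EXTERNAL,cv2.CHAIN_APPROX_NONE)[0],key=len)[:,0]
    P=np.array([onz(F[c],p,z)[:2] for p in cs],np.float32)
    (x,y),(w,h),a=cv2.minAreaRect(P*1000)
    print(n,c,round(r[0]["p"],2),"ctr",round(x),round(y),"size",round(w),round(h),"ang",round(a,1))
```

```text
template scene 0.66 ctr 528 -190 size 144 95 ang 86.2
template side 0.89 ctr 529 -190 size 145 91 ang 89.1
jig scene 0.96 ctr 506 178 size 201 164 ang 88.6
jig side 0.85 ctr 514 188 size 251 162 ang 89.5
paint_pot scene 0.71 ctr 511 180 size 200 166 ang 89.2
paint_pot side 0.79 ctr 406 9 size 106 32 ang 77.9
cement_jar scene 0.57 ctr 720 18 size 57 39 ang 42.9
cement_jar side 0.73 ctr 724 26 size 131 39 ang 60.2
subassembly scene 0.71 ctr 710 239 size 50 108 ang 1.2
subassembly side 0.65 ctr 712 263 size 179 55 ang 82.0
brass_tray scene 0.77 ctr 497 407 size 54 28 ang 2.2
brass_tray side 0.49 ctr 497 398 size 57 61 ang 4.4
```

```bash
python3 -m inch '1 6 -8 1 0 0 0;1 11 -14 3 0 0 0;1 16 -20 5 0 0 0;1 20 -26 8 0 0 0;1 24 -32 8 0 0 0;1 27 -38 8 0 0 0;1 30 -43 8 0 0 0;1 30 -47 8 0 0 0;1 30 -47 8 0 0 0;1 30 -47 8 0 0 0'
```

```text
t: 2.75
eef_pos: [0.4756, 0.1787, 0.3072]
ee_rot: [-3.141, 0.001, -1.837]
force: [-0.4, 0.4, 0.2]
width: 0.0879
```

Run:
```python
from h import *
np.set_printoptions(precision=4,suppress=True)
f=grab_frame("wrist");print(f["R"],-np.array(f["R"]).T@f["t"])
save(f,"w1.png")
for n,z in(("jig",0),("pins_mid",.022),("fence",.03),("keeper_post",.046),("keeper_pivot",.046)):
    for r in pinpoint("wrist",n)[:2]: print(n,round(r["p"],2),np.round(r["location"],1),onz(f,r["location"],z))
```

```text
[[-0.2637 -0.9646  0.0002]
 [-0.9252  0.253   0.2826]
 [-0.2727  0.0744 -0.9592]] [0.5496 0.1588 0.4654]
jig 0.85 [242.3 121.7] [0.5205 0.1818 0.    ]
pins_mid 0.93 [243.5 118.4] [0.5254 0.1781 0.022 ]
fence 0.7 [234.3  82.2] [0.5701 0.1769 0.03  ]
keeper_post 0.62 [235.  182.6] [0.4529 0.2091 0.046 ]
keeper_pivot 0.78 [257.8 178.6] [0.4503 0.1798 0.046 ]
```

View pics/w1.png

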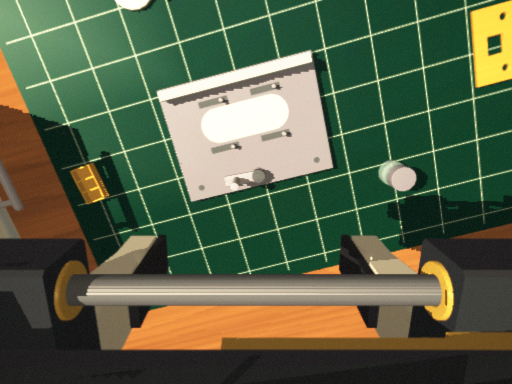

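The wrist view shows the jig clearly: fence along the top (160,95)-(312,55), four pins near (222,101), (277,88), (236,148), (289,133), and the keeper post near (235,183). A crop will let me read the pins and edges accurately.

Run:
```python
import cv2
im=cv2.imread("pics/w1.png")[45:205,150:340]
cv2.imwrite("pics/w1c.png",cv2.resize(im,None,fx=4,fy=3.75,interpolation=cv2.INTER_CUBIC)[:600] if 0 else cv2.resize(im,(712,600),interpolation=cv2.INTER_CUBIC))
```

```text
(no output)
```

View pics/w1c.png

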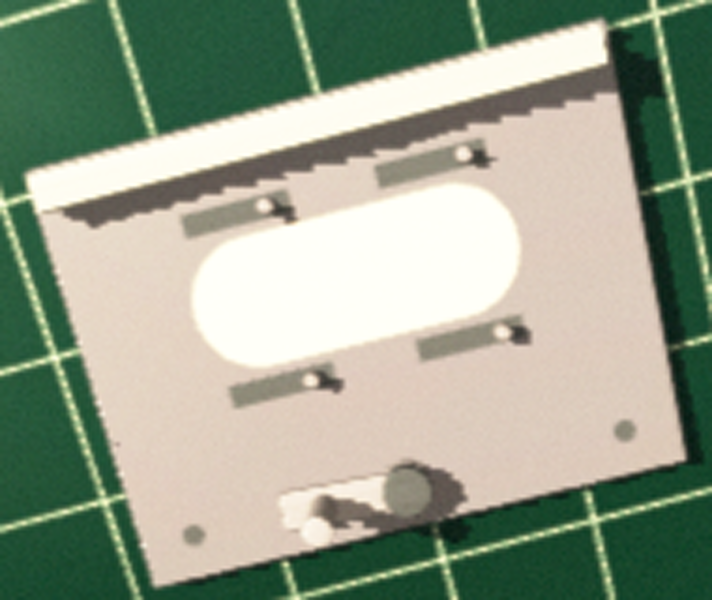

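Crop (scale 3.75, offset (150,45)): pin tips at (264,204), (464,153), (312,380), (503,331), towards the right (-y) ends of their slots. Bed's near corners are at (155,587) and (685,460).

Run:
```python
from h import *
np.set_printoptions(precision=4,suppress=True)
f=grab_frame("wrist")
def c(p,z): return onz(f,(150+p[0]/3.747,45+p[1]/3.75),z)[:2]
T=np.array([c(p,.022) for p in((264,204),(464,153),(312,380),(503,331))])  # +x+y, +x-y, -x+y, -x-y
print(T, "mean",T.mean(0))
dy=(T[0]-T[1]+T[2]-T[3])/2; dx=(T[0]-T[2]+T[1]-T[3])/2
print("dist y,x",np.linalg.norm(dy),np.linalg.norm(dx),"yaw",np.degrees(np.arctan2(-dy[0],dy[1])),np.degrees(np.arctan2(dx[1],dx[0])))
a,b=c((155,587),.012),c((685,460),.012);print("bed near",a,b,"yaw",np.degrees(np.arctan2(-(a-b)[0],(a-b)[1])),"mid",(a+b)/2,np.linalg.norm(a-b))
a,b=c((38,209),.03),c((608,64),.03);print("fence in",a,b,"yaw",np.degrees(np.arctan2(-(a-b)[0],(a-b)[1])),"mid",(a+b)/2,np.linalg.norm(a-b))
print("post",c((316,528),.06),"pivotcap",c((408,490),.03))
```

```text
[[0.5537 0.2043]
 [0.5522 0.1359]
 [0.4932 0.2049]
 [0.4924 0.137 ]] mean [0.5229 0.1705]
dist y,x 0.06812612578645572 0.06016424452783598 yaw -0.9639662628816426 -0.8158190953294553
bed near [0.433  0.2832] [0.4294 0.0837] yaw -1.0550341032279507 mid [0.4312 0.1834] 0.1995897529431817
fence in [0.5712 0.2755] [0.5664 0.0857] yaw -1.447696008848518 mid [0.5688 0.1806] 0.18988386844058097
post [0.451  0.2134] pivotcap [0.4486 0.1823]
```

```bash
python3 -m inch '1 0 -6 0 0 0 5;1 1 -12 0 0 0 10;1 2 -18 0 0 0 15;1 3 -24 0 0 0 15;1 2 -30 0 0 0 15;1 0 -34 0 0 0 15;1 0 -34 -4 0 0 15;1 0 -34 -4 0 0 15;1 0 -34 -4 0 0 15'
```

```text
t: 4.22
eef_pos: [0.4752, -0.1563, 0.2675]
ee_rot: [-3.141, -0.001, -1.567]
force: [-0.3, -0.5, 0.8]
width: 0.0876
```

Run:
```python
from h import *
np.set_printoptions(precision=4,suppress=True)
f=grab_frame("wrist");save(f,"w2.png")
for n,z in(("template",0.0),("template_grip",.028)):
    for r in pinpoint("wrist",n)[:2]: print(n,round(r["p"],2),np.round(r["location"],1),onz(f,r["location"],z))
r=regions_of("wrist","template")[0];m=r["pixels"].astype(np.uint8)
cs=max(cv2.findContours(m,cv2.RETR_EXTERNAL,cv2.CHAIN_APPROX_NONE)[0],key=len)[:,0]
P=np.array([onz(f,p,.004)[:2] for p in cs],np.float32)
print(r["p"],r["bbox"],cv2.minAreaRect(P*1000))
```

```text
template 0.65 [282.4 118.1] [ 0.5249 -0.192   0.    ]
template 0.62 [445.8 177. ] [ 0.4516 -0.4034  0.    ]
template_grip 0.78 [282.4 116.3] [ 0.5287 -0.1896  0.028 ]
0.58 [226.3, 76.5, 346.5, 156.3] ((528.0087280273438, -191.36703491210938), (142.82154846191406, 92.00395202636719), 89.46412658691406)
```

View pics/w2.png

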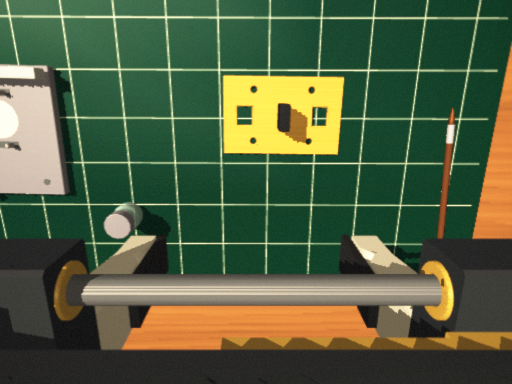

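The template's corners are (223,76), (343,77), (340,154), (223,154), with the grip bar at (284,117), which agrees with centre (0.528,-0.191). I'll descend and grasp.

```bash
python3 -m inch '0.7 2.5 -1.7 -5 0 0 0;0.7 5.3 -3.5 -10 0 0 0;0.7 5.3 -3.5 -15 0 0 0;0.7 5.3 -3.5 -20 0 0 0;0.7 5.3 -3.5 -23 0 0 0;0.7 5.3 -3.5 -25 0 0 0;0.7 5.3 -3.5 -25.7 0 0 0;0.7 5.3 -3.5 -25.7 0 0 0;0.3 5.3 -3.5 -25.7 0 0 0;0 5.3 -3.5 -25.7 0 0 0;0 5.3 -3.5 -25.7 0 0 0;0 5.3 -3.5 -25.7 0 0 0' 25; python3 -m inch '0 0 0 0 0 0 0;0 0 0 0 0 0 0;0 0 0 2 0 0 0;0 0 0 4 0 0 0;0 0 0 4 0 0 0' 40
```

```text
t: 5.92
eef_pos: [0.5283, -0.1914, 0.0108]
ee_rot: [-3.14, -0.0, -1.568]
force: [0.2, 1.3, -0.1]
width: 0.0272
t: 6.55
eef_pos: [0.5291, -0.1914, 0.0517]
ee_rot: [-3.137, -0.0, -1.568]
force: [0.1, -0.7, -3.3]
width: 0.0121
```

```bash
python3 -m inch '0 0 1 5 0 0 0;0 0 5 7 0 0 0;0 0 10 7 0 0 0;0 -0.3 15 7 0 0 0;0 -0.6 20 7 0 0 -0.5;0 -0.9 25 7 0 0 -1.2;0 -0.9 29 7 0 0 -1.2;0 -0.9 33 7 0 0 -1.2;0 -0.9 35.5 7 0 0 -1.2;0 -0.9 36.5 7 0 0 -1.2;0 -0.9 36.5 7 0 0 -1.2;0 -0.9 36.5 7 0 0 -1.2'
python3 - <<'E'
from h import *
np.set_printoptions(precision=4,suppress=True)
s=telemetry.get_state();print(s["eef_pos"],s["ee_rot"],s["force"],s["moment"])
f=grab_frame("wrist");save(f,"w3.png")
z=s["eef_pos"][2]-.0107
r=regions_of("wrist","template")[0];m=r["pixels"].astype(np.uint8)
cs=max(cv2.findContours(m,cv2.RETR_EXTERNAL,cv2.CHAIN_APPROX_NONE)[0],key=len)[:,0]
P=np.array([onz(f,p,z+.004)[:2] for p in cs],np.float32)
print(r["p"],r["bbox"],cv2.minAreaRect(P*1000))
E
```

```text
t: 8.05
eef_pos: [0.5197, 0.1726, 0.1212]
ee_rot: [-3.138, -0.001, -1.589]
force: [-0.1, 0.3, -2.6]
width: 0.0117
[0.5197 0.1726 0.1212] [-3.1383 -0.0009 -1.5894] [-0.1125  0.314  -2.5888] [-0.0221  0.0222  0.0515]
0.79 [112.3, 165.8, 400.0, 326.3] ((534.5414428710938, 172.24099731445312), (142.594970703125, 60.789432525634766), 88.85513305664062)
```

View pics/w3.png

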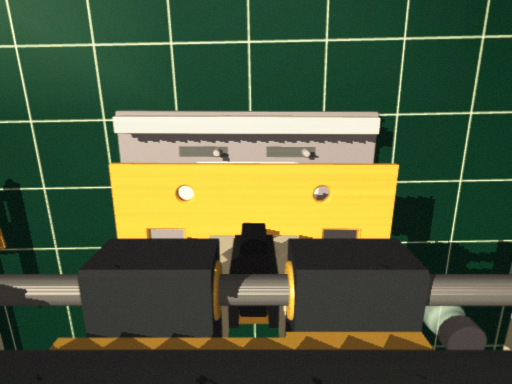

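The view shows the template held level: front edge from (112,164) to (397,164), holes at (186,193) and (321,193). Beyond it are the far pins at (217,153) and (306,153), and the fence top at row 117-130. Now the geometry in this one camera frame.

Run:
```python
from h import *
np.set_printoptions(precision=4,suppress=True)
f=grab_frame("wrist");g=cv2.cvtColor(f["pixels"],cv2.COLOR_RGB2GRAY).astype(float)
z=.1212-.0107+.004
for p in((112,164),(397,164),(186,193),(321,193)): print("plate",p,onz(f,p,z)[:2])
for p in((217,153),(306,153)): print("pin",p,onz(f,p,.022)[:2])
for p in((115,132),(378,132)): print("fence",p,onz(f,p,.03)[:2])
```

```text
plate (112, 164) [0.5655 0.2415]
plate (397, 164) [0.5627 0.1012]
plate (186, 193) [0.5499 0.2062]
plate (321, 193) [0.5486 0.1381]
pin (217, 153) [0.5552 0.1996]
pin (306, 153) [0.5539 0.1319]
fence (115, 132) [0.5732 0.2718]
fence (378, 132) [0.5694 0.0813]
```

```bash
python3 -m inch '0 -0.1 0.2 -3 0 0.2 0;0 -0.1 0.4 -6 0 0.2 0;0 -0.1 0.4 -7.8 0 0.2 0;0 -0.1 0.4 -8.2 0 0.2 0;0 -0.1 0.4 -8.2 0 0.2 0;0 -0.1 0.4 -8.2 0 0.2 0'; python3 -m inch '0 0 0 -0.2 0 0 0;0 0 0 -0.3 0 0 0;0 0 0 -0.3 0 0 0;0 0 0 -0.3 0 0 0'
```

```text
t: 8.95
eef_pos: [0.5197, 0.1771, 0.0406]
ee_rot: [-3.14, 0.001, -1.59]
force: [-0.3, 0.3, -3.0]
width: 0.0116
t: 9.45
eef_pos: [0.5197, 0.1771, 0.0377]
ee_rot: [-3.14, 0.001, -1.59]
force: [-0.0, -0.2, -3.4]
width: 0.0116
```

```bash
python3 -m inch '0 0 0 -0.2 0 0 0;0 0 0 -0.3 0 0 0;0 0 0 -0.3 0 0 0'; python3 -m inch '0 0 0 -0.1 0 0 0;0 0 0 -0.1 0 0 0'; python3 -m inch '0 0 0 -0.1 0 0 0;0 0 0 -0.1 0 0 0'
```

```text
t: 9.82
eef_pos: [0.5196, 0.177, 0.0345]
ee_rot: [-3.14, 0.0, -1.59]
force: [0.3, 0.2, -3.3]
width: 0.0116
t: 10.07
eef_pos: [0.5195, 0.1769, 0.0334]
ee_rot: [-3.14, 0.0, -1.59]
force: [0.3, 0.4, -2.3]
width: 0.0118
t: 10.32
eef_pos: [0.5197, 0.177, 0.0328]
ee_rot: [-3.14, 0.0, -1.59]
force: [-1.4, -0.5, 1.8]
width: 0.0122
```

Contact on the pin tips at TCP z ≈ 0.033, as expected. Next I'll slide it to the fence.

```bash
python3 -m inch '0 0.1 0 0 0 0 0;0 0.2 0 0 0 0 0;0 0.2 0 0 0 0 0'; python3 -m inch '0 0.1 0 0 0 0 0;0 0.1 0 0 0 0 0'; python3 -m inch '0 0.1 0 0 0 0 0;0 0.1 0 0 0 0 0'
```

```text
t: 10.7
eef_pos: [0.5216, 0.177, 0.0328]
ee_rot: [-3.14, 0.0, -1.59]
force: [-2.7, 0.1, 2.5]
width: 0.0116
t: 10.95
eef_pos: [0.5226, 0.1769, 0.0328]
ee_rot: [-3.14, 0.0, -1.59]
force: [-3.1, -0.5, 1.8]
width: 0.0118
t: 11.2
eef_pos: [0.5237, 0.1769, 0.0328]
ee_rot: [-3.14, 0.0, -1.59]
force: [-1.7, 0.1, 1.5]
width: 0.0118
```

```bash
python3 -m inch '0 0.1 0 0 0 0 0;0 0.1 0 0 0 0 0'; python3 -m inch '0 0.1 0 0 0 0 0;0 0.1 0 0 0 0 0'
```

```text
t: 11.45
eef_pos: [0.5248, 0.1769, 0.0328]
ee_rot: [-3.14, 0.0, -1.59]
force: [-2.2, -0.8, 2.0]
width: 0.0122
t: 11.7
eef_pos: [0.5255, 0.1768, 0.0328]
ee_rot: [-3.14, -0.0, -1.59]
force: [-3.8, 0.3, 3.1]
width: 0.0119
```

```bash
python3 -m inch '0 0.1 0 0 0 0 0;0 0.1 0 0 0 0 0'
```

```text
t: 11.95
eef_pos: [0.5255, 0.1768, 0.0328]
ee_rot: [3.141, -0.0, -1.59]
force: [-8.7, 1.9, 6.3]
width: 0.0118
```

```bash
for i in 1 2; do :; done; python3 -m inch '0 0.0 -0.1 -0.05 0 0 0;0 0.0 -0.2 -0.05 0 0 0;0 0 -0.3 -0.05 0 0 0;0 0 -0.3 -0.05 0 0 0'; python3 -m inch '0 0.03 -0.1 -0.05 0 0 0;0 0.03 -0.2 -0.05 0 0 0;0 0.03 -0.2 -0.05 0 0 0'
```

```text
t: 12.45
eef_pos: [0.5256, 0.1762, 0.0328]
ee_rot: [-3.141, 0.003, -1.59]
force: [-9.6, 12.3, 6.9]
width: 0.0117
t: 12.82
eef_pos: [0.5256, 0.1762, 0.0328]
ee_rot: [-3.14, 0.005, -1.59]
force: [-10.7, 10.8, 7.5]
width: 0.0116
```

```bash
python3 -m inch '0 -0.06 0 0.03 0 0 0;0 -0.06 0 0.03 0 0 0'; python3 -m inch '0 -0.01 -0.1 0 0 -0.2 0;0 -0.01 -0.2 0 0 -0.2 0;0 -0.01 -0.2 0 0 -0.2 0'
```

```text
t: 13.08
eef_pos: [0.5254, 0.1766, 0.0331]
ee_rot: [-3.14, 0.006, -1.589]
force: [-2.1, 2.1, -0.2]
width: 0.0121
t: 13.45
eef_pos: [0.5255, 0.1749, 0.0331]
ee_rot: [-3.136, 0.007, -1.59]
force: [-3.2, 4.1, 1.7]
width: 0.0116
```

```bash
python3 -m inch '0 -0.02 0 0.1 -0.4 0.3 0;0 -0.02 0 0.1 -0.4 0.3 0'; python3 -m inch '0 0 0 -0.1 0 0 0;0 0 0 -0.1 0 0 0';python3 -m inch '0 0 -0.1 -0.02 0 0 0;0 0 -0.2 -0.02 0 0 0;0 0 -0.2 -0.02 0 0 0'
```

```text
t: 13.7
eef_pos: [0.5253, 0.1746, 0.0339]
ee_rot: [-3.141, -0.001, -1.59]
force: [-0.2, 0.0, -3.3]
width: 0.0117
t: 13.95
eef_pos: [0.5254, 0.1745, 0.0329]
ee_rot: [-3.141, -0.001, -1.59]
force: [0.1, -0.1, -0.3]
width: 0.0116
t: 14.32
eef_pos: [0.5254, 0.173, 0.0328]
ee_rot: [-3.141, -0.0, -1.59]
force: [-3.5, 4.4, -0.0]
width: 0.0118
```

```bash
python3 -m inch '0 0 -0.1 -0.02 0 0 0;0 -0.01 -0.2 -0.02 0 0 0;0 -0.01 -0.2 -0.02 0 0 0'; python3 -m inch '0 0 -0.1 -0.02 0 0 0;0 -0.01 -0.2 -0.02 0 0 0;0 -0.01 -0.2 -0.02 0 0 0'
```

```text
t: 14.7
eef_pos: [0.5254, 0.1715, 0.0328]
ee_rot: [-3.14, 0.0, -1.59]
force: [-4.0, 4.4, 1.4]
width: 0.0113
t: 15.08
eef_pos: [0.5253, 0.17, 0.0328]
ee_rot: [-3.14, 0.001, -1.59]
force: [-2.8, 4.1, 1.0]
width: 0.0121
```

```bash
python3 -m inch '0 -0.01 -0.1 -0.04 0 0 0;0 -0.01 -0.15 -0.04 0 0 0;0 -0.01 -0.15 -0.04 0 0 0'; python3 -m inch '0 -0.01 -0.1 -0.04 0 0 0;0 -0.01 -0.15 -0.04 0 0 0;0 -0.01 -0.15 -0.04 0 0 0'
```

```text
t: 15.45
eef_pos: [0.5254, 0.1694, 0.0327]
ee_rot: [-3.139, 0.002, -1.589]
force: [-4.6, 5.5, 3.2]
width: 0.0118
t: 15.82
eef_pos: [0.5253, 0.1688, 0.0327]
ee_rot: [-3.139, 0.004, -1.589]
force: [-4.7, 6.1, 3.0]
width: 0.0119
```

```bash
python3 -m inch '0 -0.02 -0.1 0 -0.2 0.1 0;0 -0.02 -0.15 0 -0.2 0.1 0;0 -0.02 -0.15 0 -0.2 0.1 0'; python3 -m inch '0 -0.01 -0.1 -0.02 0 0.1 0;0 -0.01 -0.15 -0.02 0 0.1 0;0 -0.01 -0.15 -0.02 0 0.1 0'
```

```text
t: 16.2
eef_pos: [0.5251, 0.1669, 0.0325]
ee_rot: [-3.141, -0.0, -1.589]
force: [0.7, 0.8, -2.1]
width: 0.0118
t: 16.58
eef_pos: [0.525, 0.1652, 0.0322]
ee_rot: [3.141, -0.001, -1.59]
force: [0.7, 0.1, -2.6]
width: 0.0116
```

The support has vanished, so the holes are at the pins. I'll feel downwards.

```bash
python3 -m inch '0 0 0 -0.05 0 0 0;0 0 0 -0.1 0 0 0;0 0 0 -0.1 0 0 0'
```

```text
t: 16.95
eef_pos: [0.5249, 0.1653, 0.0312]
ee_rot: [3.141, -0.001, -1.589]
force: [0.6, 0.3, -2.2]
width: 0.0117
```

```bash
python3 -m inch '0 0 0 -0.1 0 0 0;0 0 0 -0.2 0 0 0;0 0 0 -0.2 0 0 0'; python3 -m inch '0 0 0 -0.1 0 0 0;0 0 0 -0.2 0 0 0;0 0 0 -0.2 0 0 0'
```

```text
t: 17.32
eef_pos: [0.5249, 0.1652, 0.029]
ee_rot: [3.14, -0.001, -1.59]
force: [-0.1, 1.0, -3.1]
width: 0.0119
t: 17.7
eef_pos: [0.5248, 0.1651, 0.0269]
ee_rot: [3.14, -0.001, -1.589]
force: [0.6, -0.2, -2.2]
width: 0.0121
```

Dropping freely over the pins; down to the bed (expected at z ≈ 0.0228).

```bash
python3 -m inch '0 0 0 -0.1 0 0 0;0 0 0 -0.2 0 0 0;0 0 0 -0.3 0 0 0;0 0 0 -0.3 0 0 0'; python3 -m inch '0 0 0 -0.1 0 0 0;0 0 0 -0.12 0 0 0;0 0 0 -0.12 0 0 0'
```

```text
t: 18.2
eef_pos: [0.5247, 0.1651, 0.0238]
ee_rot: [3.14, -0.001, -1.59]
force: [0.5, -0.5, -2.4]
width: 0.0117
t: 18.58
eef_pos: [0.5248, 0.1651, 0.0229]
ee_rot: [3.14, -0.001, -1.589]
force: [-1.5, -0.1, 2.2]
width: 0.0118
```

Seated: exactly 10 mm below the tip contact, with no side force. Let go, rise, and turn for the keeper.

```bash
python3 -m inch '0.1 0 0 0 0 0 0;0.35 0 0 0 0 0 0;0.35 0 0 0 0 0 0;0.35 0 0 1 0 0 0;0.35 0 0 4 0 0 0;0.35 0 0 9 0 0 10;0.35 -2 1 14 0 0 20;0.35 -5 3 19 0 0 30;0.35 -8 4 22 0 0 40;0.35 -8 4 22 0 0 45;0.35 -8 4 22 0 0 45;0.35 -8 4 22 0 0 45'
python3 - <<'E'
from h import *
np.set_printoptions(precision=4,suppress=True)
s=telemetry.get_state();print(s["eef_pos"],s["ee_rot"],s["force"])
f=grab_frame("wrist");save(f,"w4.png")
for n,z in(("template",.012),("template_grip",.04),("pins_mid",.022),("keeper_post",.046),("keeper_pivot",.046)):
    for r in pinpoint("wrist",n)[:2]: print(n,round(r["p"],2),np.round(r["location"],1),onz(f,r["location"],z))
E
```

```text
t: 20.08
eef_pos: [0.4448, 0.2049, 0.2428]
ee_rot: [3.14, -0.001, -0.806]
force: [0.5, -0.6, 0.1]
width: 0.0307
[0.4448 0.2049 0.2428] [ 3.1399 -0.0008 -0.8064] [ 0.5349 -0.6499  0.067 ]
template 0.69 [330.1 141.4] [0.5238 0.1591 0.012 ]
template_grip 0.63 [329.2 142.7] [0.5205 0.1659 0.04  ]
template_grip 0.34 [357.2  97.9] [0.571  0.1789 0.04  ]
keeper_post 0.73 [257.2 160.6] [0.4549 0.2084 0.046 ]
keeper_pivot 0.7 [274.7 181.1] [0.4519 0.1794 0.046 ]
keeper_pivot 0.4 [354.5  97.3] [0.5684 0.1826 0.046 ]
```

View pics/w4.png

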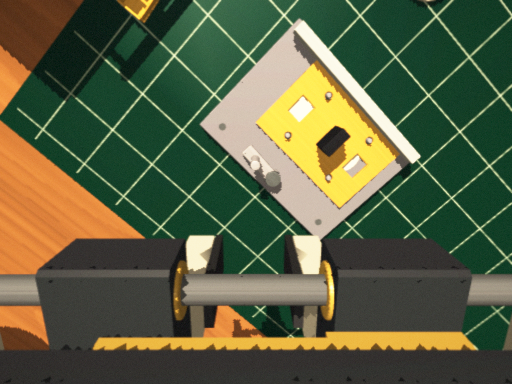

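All four pins show through the template's holes at (328,96), (369,141), (288,135), (328,178), with the plate flat by the fence. The keeper post is at (257,162) and its pivot cap at (274,180). The keeper is still open. Now pinch the post.

```bash
python3 -m inch '0.38 0.5 0.2 -5 0 0 0;0.38 0.9 0.3 -10 0 0 0;0.38 0.9 0.3 -14 0 0 0;0.38 0.9 0.3 -17 0 0 0;0.38 0.9 0.3 -19 0 0 0;0.38 0.9 0.3 -20.3 0 0 0;0.38 0.9 0.3 -21.2 0 0 0;0.38 0.9 0.3 -21.2 0 0 0;0.38 0.9 0.3 -21.2 0 0 0'
```

```text
t: 21.5
eef_pos: [0.4543, 0.2083, 0.0312]
ee_rot: [3.141, -0.001, -0.805]
force: [0.7, 0.5, 0.5]
width: 0.0331
```

```bash
python3 -m inch '0.2 0 0 0 0 0 0;0 0 0 0 0 0 0;0 0 0 0 0 0 0;0 0 0 0 0 0 0' 10; python3 -c "
from h import *
s=telemetry.get_state();print(s['force'],s['moment'])"
```

```text
t: 22.0
eef_pos: [0.4551, 0.2099, 0.0316]
ee_rot: [-3.139, -0.0, -0.805]
force: [-1.7, 5.6, -0.3]
width: 0.01
[-1.67747385  5.6200051  -0.28728259] [1.78411823 0.28008263 0.01250847]
```

```bash
python3 -m inch '0 0.3 -0.05 0 0 0 0;0 0.6 -0.15 0 0 0 0;0 0.88 -0.27 0 0 0 0;0 1.14 -0.41 0 0 0 0;0 1.38 -0.58 0 0 0 0;0 1.61 -0.77 0 0 0 0;0 1.61 -0.77 0 0 0 0'
```

```text
t: 22.88
eef_pos: [0.4724, 0.2038, 0.0318]
ee_rot: [-3.136, -0.0, -0.804]
force: [1.5, 6.2, -4.4]
width: 0.0097
```

```bash
python3 -m inch '0 0.2 -0.22 0 0 0 0;0 0.4 -0.46 0 0 0 0;0 0.56 -0.72 0 0 0 0;0 0.7 -0.98 0 0 0 0;0 0.81 -1.26 0 0 0 0;0 0.89 -1.55 0 0 0 0;0 0.95 -2 0 0 0 0;0 0.95 -2 0 0 0 0'
python3 - <<'E'
from h import *
np.set_printoptions(precision=4,suppress=True)
F={}
for c in("scene","side"):
    F[c]=grab_frame(c)
    for n in("keeper_post","keeper_pivot"): print(c,n,[(np.round(r["location"],1),r["p"],onz(F[c],r["location"],.046)) for r in pinpoint(c,n)[:1]])
E
```

```text
t: 23.88
eef_pos: [0.4827, 0.1844, 0.0321]
ee_rot: [-3.134, -0.0, -0.805]
force: [3.4, 3.9, -2.8]
width: 0.0098
scene keeper_post []
scene keeper_pivot [(array([321.2, 206.5]), 0.81, array([0.4571, 0.1836, 0.046 ]))]
side keeper_post [(array([209.9, 169.7]), 0.52, array([0.4827, 0.1744, 0.046 ]))]
side keeper_pivot [(array([200. , 170.9]), 0.85, array([0.4556, 0.178 , 0.046 ]))]
```

```bash
python3 -m inch '0 0 -0.2 0 0 0 0;0 0 -0.4 0 0 0 0;0 0 -0.4 0 0 0 0'; python3 -m inch '0 0 -0.15 0 0 0 0;0 0 -0.3 0 0 0 0;0 0 -0.3 0 0 0 0'
```

```text
t: 24.55
eef_pos: [0.4823, 0.1801, 0.032]
ee_rot: [-3.135, -0.0, -0.804]
force: [0.0, 3.8, -1.8]
width: 0.0098
t: 24.92
eef_pos: [0.4823, 0.1785, 0.0321]
ee_rot: [-3.133, 0.001, -0.804]
force: [-4.1, 12.5, -2.0]
width: 0.0097
```

The stop is felt (force rises, motion ends). Release a little, rise, and check.

```bash
python3 -m inch '0.17 0 0 0 0 0 0;0.17 0 0 0 0 0 0;0.17 0 0 0 0 0 0;0.17 0 0 1 0 0 0;0.17 0 0 3 0 0 0;0.17 0 0 7 0 0 0;0.17 -1 0 12 0 0 0;0.17 -3 0 17 0 0 0;0.17 -5 1 19 0 0 0;0.17 -5 1 19 0 0 0;0.17 -5 1 19 0 0 0'
python3 - <<'E'
from h import *
np.set_printoptions(precision=4,suppress=True)
s=telemetry.get_state();print(s["eef_pos"],s["force"])
f=grab_frame("wrist");P={}
for n,z in(("keeper_post",.046),("keeper_pivot",.046),("template_grip",.04)):
    for r in pinpoint("wrist",n)[:1]: print(n,round(r["p"],2),np.round(r["location"],1),onz(f,r["location"],z)); P[n]=r["location"]
a=cv2.resize(f["pixels"][0:240,150:470],(800,600),interpolation=cv2.INTER_CUBIC)
cv2.imwrite("pics/w5.png",a[:,:,::-1])
g=grab_frame("scene");save(g,"scene1.png")
E
```

```text
t: 26.3
eef_pos: [0.4322, 0.1882, 0.2219]
ee_rot: [-3.133, 0.001, -0.804]
force: [0.0, -0.1, -0.4]
width: 0.0149
[0.4322 0.1882 0.2219] [ 0.0493 -0.0709 -0.3554]
keeper_post 0.8 [297.8 146.7] [0.4835 0.177  0.046 ]
keeper_pivot 0.89 [272.2 170.7] [0.4491 0.1782 0.046 ]
template_grip 0.69 [337.5 125.1] [0.5252 0.163  0.04  ]
```

View pics/w5.png

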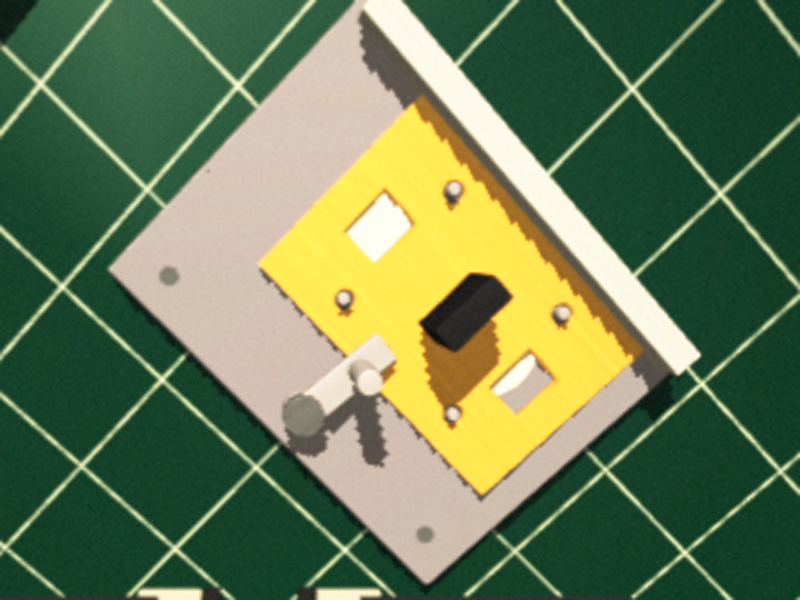

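View pics/scene1.png

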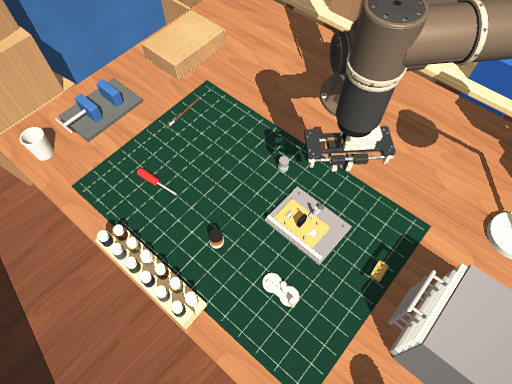

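In the close view the template lies flat with all four pins through its holes. The keeper arm, from (304,412) to (385,352), reaches over the template's near edge, slightly past perpendicular, as expected at its stop. In the scene view the pot, jar, screwdriver, brush, subassembly and tray are all where they began, and the gripper is clear.

```bash
python3 -c "
from station import arm
print(arm.job_done())"
```

```text
the job is handed in; nothing more can be done
None
```

The template is seated on the jig with the keeper swung over its edge, and I've handed the job in at about 26 s of the 54 s.

- **Fitting:** I laid the template on the pin tips about 12 mm to the +y side and slid it along the fence until its holes reached the pins. It dropped freely and stopped 10 mm lower, with almost no side force. Partway along it stuck for a moment, with about 12 N of friction sideways. I eased off, levelled it and carried on at 4–6 N, without forcing it.
- **Keeper:** I pinched its post and swung it until the force rose to about 12 N at the stop, then released it and moved away.
- **Last checks:**
  - The final pictures show all four pins through the holes, the plate flat, and the keeper arm over the near edge.
  - The keeper angle reads about 1.6 rad from the detected points and a little more from the arm's outline, so I take it to be at the stop.
  - The other items show no visible movement.
  - The gripper is clear with no force on it.
- **Disagreement:** Position estimates of the pins differed by up to about 5 mm between camera views. Touch settled the final position.

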